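# Pack a returned toy car and its controller into their foam tray

## Robot

A 7-joint arm with a two-finger parallel gripper is mounted at the origin on the work surface. World frame = base frame: x ahead of the robot, y to its left, z up, the work surface at z = 0. Lengths are in mm, angles in rad, forces in N, time in s.
With the tool pointing down it reaches from about 400 to 875 mm from the base axis. Payload 4.4 kg.
Tool frame: the origin (TCP) lies on the centre line of the jaws, within the pads' length; the fingertips stand 19 mm ahead of it and the grasp point (between the pads) is the TCP; z points along the fingers, y is the line along which they close (so a half turn about z gives the same grasp; the last joint's range is limited). The gripper opens to 85 mm and grips with 20 to 120 N. Pads are 22 mm wide; open, the fingers measure 114 mm over their backs; the gripper's body (76 mm by 85 mm) begins 54 mm behind the grasp point. The pads swing forward as they close: fully open they stand 13 mm farther back than shut.
Start: joints at [-1.203, 0.628, 0.038, 1.517, -0.027, 0.996, -0.02], TCP at [273.189, 589.818, 250.313] pointing down, gripper open.
Joint ranges: [-3.06, 3.06], [-0.37, 2.12], [-1.25, 1.32], [0.18, 2.47], [-1.1, 4.24], [0.23, 1.98], [-2.94, 2.94]. Speed limits (rad/s): [2.57, 2.57, 3.14, 3.14, 3.14, 3.14, 3.14].

## Interface

Orientations are given as [roll, pitch, yaw] about the fixed x, y, z axes, in that order (R = Rz(yaw) Ry(pitch) Rx(roll)).
In Python, from cell import ctrl, viewer, silhouettes gives the robot as it stands.
- The arm moves only by the shell command python3 -m creep 'ROWS'. ROWS is JSON, a list of rows, each an object with "jaw": the gripper command: -1 is shut, 1 is fully open, values between are in proportion; "xyz": the shift along the tool's x, y, z in mm, a list of three; "angular": the turn, a rotation vector about the tool's x, y, z in rad, a list of three. In form: [{"jaw": jaw, "xyz": [tx, ty, tz], "angular": [rx, ry, rz]}, ...]. A call has 1 to 12 rows; each row is the pose to reach, as a shift and turn from the pose commanded when the call began, along the tool's axes at that moment; what a row does not reach only later rows make up. A row lasts 1/8 s, in which the tool goes at most 62.5 mm and 10.7 degrees, less where a joint would pass 70% of its speed; a pose out of reach is approached as far as the arm can. A call with a gripper value outside its range is refused whole. The fingers move at their own pace and stop on an object; the grip force is fixed at half the most. Time passes only in rows, so rows that repeat a pose let the fingers close. It gives the time, the measured TCP pose, the force, the opening and the grip force at its end, in the units of the state.
- ctrl.read_state(): the state, without advancing time (a new reading comes with each control period).
- viewer.get_image(name): name is "scene" or "top" or "wrist"; returns (picture, depth): 384x512x3 uint8, red, green, blue; 384x512 float32, mm along the optical axis (not along the pixel's ray), 0 where there is no reading.
- viewer.camera_model(name): a dict with "fx", "fy", "cx", "cy" (pixels), "T" (4x4, takes a point from camera to world coordinates). Camera axes: x right, y down, z forward; pixel columns grow to the right and rows downward; lengths in mm; the calibration is good to about 2 mm. A picture is of the moment at which its call begins: read the wrist's pose just before it. camera_model takes no time and is no camera call; for the wrist camera it gives the pose at the moment of the call.
- ctrl.finish_job(): hands the job in; it is judged then, once.
Trained networks look in the newest picture that a camera, given by its name, has taken for a name from the list of things; names that differ only in an ending like _2 or _b are one class to them, and where a whole thing is asked for, a point or a joint stands for the part that bears it (a point fixed in the world has none). Each returns a list of dicts, best first, with "score" (0 to 1); they miss things now and then, are a little off and sometimes report something else, mostly with a low value. They report only what shows in the picture. A call takes as long as a camera call. They do not tell look-alikes from the thing itself.
- silhouettes(camera, target): "pixels" (384x512 bool, what is visible of it) and "xy" ([column, row] in pixels, amid what is visible of it).
The state is a dict: "clock": time; "qpos": joint angles; "qd": joint speeds; "tau": joint torques, N m; "eef_pos": TCP position; "tool_rot": TCP orientation; "force": force on the tool from outside, world axes, zero at the start; "torque": the same for the moment, N m; "width": finger opening in mm; "gripper_force": force on a finger pad.
Only numpy, scipy, OpenCV 4.12 (cv2) and the standard library are available. Lean on these libraries where they do the work, as an engineer would, in place of code of your own. Each camera call takes 0.05 s, during which the arm holds its last target. There are 200 camera calls.

## Task

A returned toy set has to go back into its gift tray: fit the toy car, wheels down, and its L-shaped controller, dial face up, into their matching cutouts in the foam and press each one firmly down until it is fully home. The controller starts standing on edge in the display rack, so it has to be laid down and picked up again the other way. Do not shift or knock over the bottle, the carton, the mouse or the tape roll.

Things in the scene. Friction and masses are not known exactly. Their poses are not given: they have to be found in the camera images.
- tray: Fixed open gift tray: 180 x 212 mm cardboard frame round a grey foam insert, both 42 mm high. Origin: centre of the underside; x along the 180 mm side, y along the 212 mm side, z up. The -y half has the car's cutout, the +y half the controller's L-shaped cutout, each with its part's outline plus 3.5 mm of play all round. A darker sinking foam bed fills each up to 12 mm below the foam top.
- car_bed (a joint): Sinking foam bed of the car's cutout: 0 m = up, top 30 mm above the counter; 0.012 = fully pressed, top at 18 mm, hard stop. A part set down rests on it at 0; it sinks only when pressed with about 9 N plus 1.5 N per 10 mm/s of speed (press slowly) and stays down.
- controller_bed (a joint): Sinking foam bed of the controller's cutout; same heights, 12 mm travel and stiffness as the car's bed.
- car_home (a point): Where the car's origin lies when the car is fully home: 18 mm above the counter, at tray x, y = (8, -55.5) mm. The point's axes are the tray's; the home car's nose points to the tray's +x.
- controller_home (a point): Where the controller's origin lies when it is fully home: 32 mm above the counter, at tray x, y = (0, 83.5) mm. Axes as the tray's. In the home controller +x points to tray +x, +y (dial face) up, +z to tray -y (the short leg points at the car). Its face is then 46 mm above the counter.
- car: Loose beige toy off-road car, 0.2 kg. Origin: centre of the underside of the lower body (118 x 56 mm, 30 mm high); x to the nose, z up. Cab x -56 to 24 mm, 46 mm wide, upright sides, flat roof 54 mm above the underside (72 mm above the counter when home): grip across it. Spare wheel at the tail, x -75 to -59, 34 mm wide, so it fits one way round only. Lower edges bevelled 4 mm. Mass centre x -8.
- rack: Fixed grey rack: base plate 160 x 100 x 8 mm with a slot along its x axis between two walls 120 mm long, 4 mm thick, 34 mm apart, tops 32 mm above the counter; end stops at x = -69 and 69 mm. Origin: centre of the underside, z up. The controller stands in the slot and must be lifted straight out.
- controller: Loose black L-shaped toy controller, about 0.18 kg, 28 mm thick. Origin: middle of its 130 mm long edge, mid-thickness. In the rack it stands on that edge, 8 mm above the counter: x along it, z up, +y out of the face with grey dials. Long leg x -65..65, z 0..48 mm; short leg x 21..65, z 48..92. Face edges bevelled 4 mm. Mass centre x 12, z 36. Stands by itself on that edge; tips over past 15 deg. Fits only face (+y) up.
- bottle: Bystander: green bottle, 64 mm across, 200 mm tall, origin at the centre of its foot.
- carton: Bystander: cardboard carton 75 x 100 x 110 mm high, origin at the centre of its underside.
- mouse: Bystander: black computer mouse 105 x 62 x 34 mm, origin at the centre of its underside.
- tape: Bystander: roll of tape lying flat, 104 mm across, 48 mm high, origin at the centre of its underside.
There are look-alikes about, which are no part of the job. Leave any orange or turquoise look-alike of the car alone.

How it is judged (in metres and radians):
At the end, for the whole second after the job is handed in: Car and controller each lie in their own cutout, within 7 mm of their home points in plan, pressed down to within 3 mm of fully home, lying flat (within 0.08 rad; car wheels down, controller dial face up) and in line with the tray (0.1 rad), released and at rest (z of car in the frame of car_home between -0.004 and 0.003 m and horizontal distance between car and car_home below 0.007 m and angle between car's own z axis and vertical below 0.08 rad and angle between the x axis of each of car, controller and the x axis of tray, either way round below 0.1 rad and z of controller in the frame of controller_home between -0.004 and 0.003 m and horizontal distance between controller and controller_home below 0.007 m and angle between controller's own y axis and vertical below 0.08 rad and linear speed of each of car, controller below 0.02 m/s and angular speed of each of car, controller below 0.2 rad/s); the robot touches nothing.
It fails at once if the bottle is shifted by more than 30 mm or knocked over (distance of bottle from where it was at the start of the episode above 0.03 m or angle between bottle's own z axis and vertical above 0.4 rad).
It fails at once if the carton is shifted by more than 30 mm or knocked over (distance of carton from where it was at the start of the episode above 0.03 m or angle between carton's own z axis and vertical above 0.4 rad).
It fails at once if the mouse is shifted by more than 30 mm or knocked over (distance of mouse from where it was at the start of the episode above 0.03 m or angle between mouse's own z axis and vertical above 0.4 rad).
It fails at once if the tape is shifted by more than 30 mm or knocked over (distance of tape from where it was at the start of the episode above 0.03 m or angle between tape's own z axis and vertical above 0.4 rad).
It also fails if it takes over 72 s, if anything falls off the work surface, if the arm or the gripper's body presses on something with over 40 N, if the wrist force passes 120 N, or if a joint passes its speed limit or range.

## Working session

There is one attempt and no reset: what is moved stays moved. The work goes in short steps, Python scripts to look and compute and a shell command to move; the robot and the scene stay as the last step left them, time stands still between calls to the robot, and variables do not carry over. Pictures are saved under pics/ and viewed, at most 10 in all, crops included, and the job is handed in when it is done.

```bash
ls; mkdir -p pics
cat > h.py <<'E'
import numpy as np, cv2
from cell import ctrl, viewer, silhouettes
from scipy.spatial.transform import Rotation as R
def cloud(cam, depth, mask=None):
    m=viewer.camera_model(cam); ok=depth>0
    if mask is not None: ok&=mask
    v,u=np.nonzero(ok); z=depth[v,u]
    p=np.c_[(u-m['cx'])/m['fx']*z,(v-m['cy'])/m['fy']*z,z]
    return p@m['T'][:3,:3].T+m['T'][:3,3], u, v
E
python3 - <<'E'
from h import *
print(ctrl.read_state())
a,d=viewer.get_image('scene'); b,e=viewer.get_image('top')
cv2.imwrite('pics/scene.png',a[:,:,::-1]); cv2.imwrite('pics/top.png',b[:,:,::-1])
np.savez('t.npz',a=a,d=d,b=b,e=e)
for cam,dep in(('top',e),('scene',d)):
  print(cam, np.round(viewer.camera_model(cam)['T'],2).tolist())
  for n in 'tray car controller rack bottle carton mouse tape'.split():
    for s in silhouettes(cam,n)[:4]:
        p,u,v=cloud(cam,dep,s['pixels'])
        print(n,round(s['score'],2),np.round(s['xy']),len(u),np.median(p,0).round() if len(p) else '', np.percentile(p,[3,97],axis=0).round().tolist() if len(p) else '')
E
```

```text
pics
{'clock': 0.0, 'qpos': array([-1.20282868,  0.62937684,  0.03844199,  1.51835215, -0.02696661,
        0.99630572, -0.01997127]), 'qd': array([ 3.78561345e-04, -1.98531994e-03, -7.62418099e-04, -8.43521343e-05,
       -7.00013530e-04, -3.24815655e-05, -3.97122139e-05]), 'tau': array([-3.06420116e-04, -5.63412058e+01,  1.22580808e+00, -1.93452877e+01,
        1.09119981e-02,  1.03437810e-02, -3.10578025e-05]), 'eef_pos': array([272.92557671, 589.27977947, 249.37423795]), 'tool_rot': array([-3.13966938e+00,  5.47195949e-05,  2.70787230e+00]), 'force': array([ 0.25843482,  0.50364177, -0.57846821]), 'torque': array([0.0023176 , 0.02174892, 0.01986144]), 'gripper_force': 0.0, 'width': 85.36774866164723}
top [[0.01, -0.98, 0.2, 329.47], [-1.0, -0.01, -0.01, 43.32], [0.01, -0.2, -0.98, 1208.4], [0.0, 0.0, 0.0, 1.0]]
tray 0.79 [262. 185.] 4187 [586.  31.  37.] [[499.0, -71.0, 17.0], [677.0, 132.0, 45.0]]
tray 0.49 [276. 257.] 666 [370. -12.  32.] [[343.0, -60.0, 16.0], [397.0, 36.0, 38.0]]
car 0.98 [198. 278.] 818 [305. 200.  51.] [[276.0, 143.0, 26.0], [333.0, 266.0, 57.0]]
car 0.73 [
[... 1767 characters left out ...]
9 [ 480. -313.    8.] [[378.0, -382.0, -0.0], [530.0, -285.0, 31.0]]
rack 0.43 [249. 207.] 686 [616.  82.  30.] [[538.0, 22.0, 26.0], [656.0, 112.0, 34.0]]
bottle 0.97 [307. 236.] 1538 [705. 283. 106.] [[679.0, 252.0, 10.0], [717.0, 307.0, 199.0]]
bottle 0.16 [166. 150.] 610 [ 476. -313.    9.] [[381.0, -374.0, 2.0], [529.0, -285.0, 31.0]]
carton 0.88 [126. 183.] 1816 [ 723. -258.   80.] [[661.0, -312.0, 6.0], [759.0, -217.0, 112.0]]
mouse 0.84 [260. 158.] 534 [393.  -2.  22.] [[352.0, -51.0, 1.0], [407.0, 42.0, 36.0]]
tape 0.95 [158. 240.] 1388 [815. -71.  34.] [[767.0, -117.0, -0.0], [861.0, -25.0, 50.0]]
tape 0.63 [258. 158.] 480 [393.   1.  23.] [[357.0, -47.0, 7.0], [407.0, 43.0, 36.0]]
```

Run:
```python
import cv2
a=cv2.imread('pics/top.png'); cv2.imwrite('pics/top2.png',cv2.resize(a[70:330,90:450],(800,578),interpolation=cv2.INTER_CUBIC))
a=cv2.imread('pics/scene.png'); cv2.imwrite('pics/scene2.png',cv2.resize(a[100:320,90:450],(800,489),interpolation=cv2.INTER_CUBIC))
```

```text
(no output)
```

View pics/top2.png

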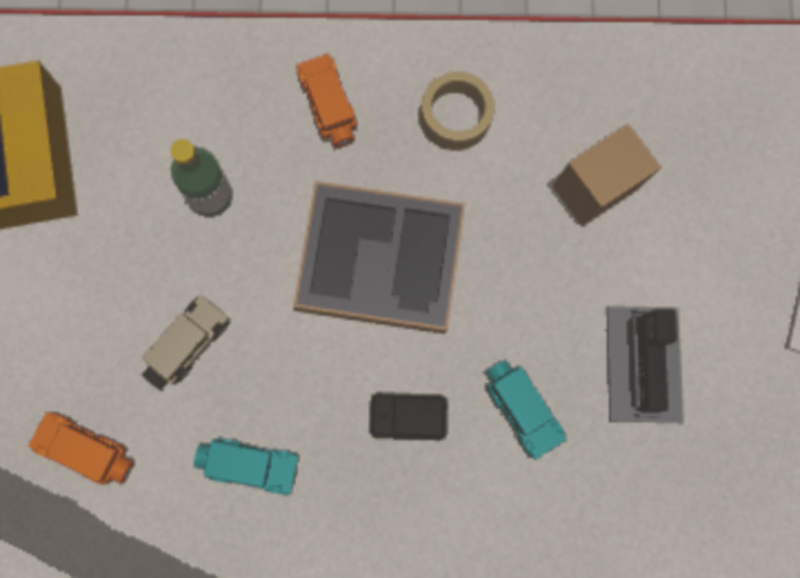

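View pics/scene2.png

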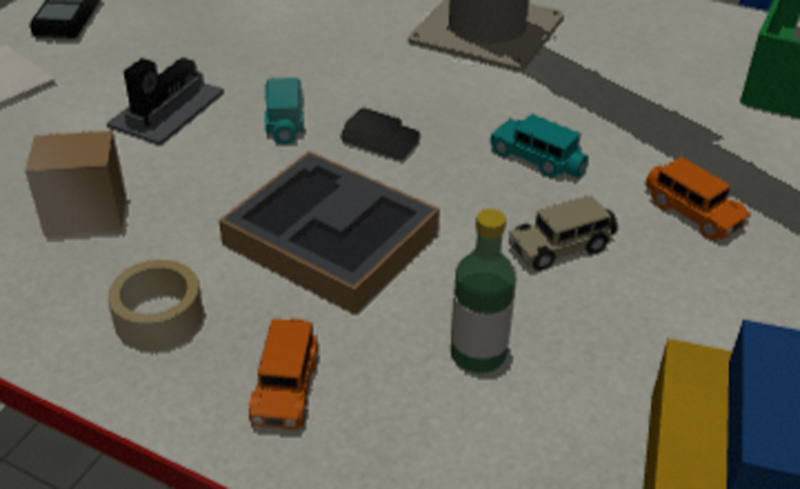

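The nets did not report the beige car in the top view. The candidates are orange (crop 325,100 and 80,447), turquoise (245,467 and 525,410) and beige (185,340; full top picture about 173,223). The beige one fits "beige toy off-road car". Its spare wheel is at the lower left, so the nose points to the upper right. The controller stands in the rack with the short leg at the world +x end and its dials facing +y.

```bash
cat >> h.py <<'E'
def rect(p):
    (c,s,a)=cv2.minAreaRect(p[:,:2].astype(np.float32)); return np.round(c,1),np.round(s,1),round(a,1)
def go(pos,yaw,tilt=None):
    """rows' xyz/angular from measured pose to tool pointing down at yaw (or given Rotation)"""
    s=ctrl.read_state(); r0=R.from_euler('xyz',s['tool_rot'])
    r1=tilt if tilt is not None else R.from_euler('xyz',[np.pi,0,yaw])
    print('t',round(s['clock'],2),'xyz',r0.inv().apply(np.array(pos)-s['eef_pos']).round(1),'ang',(r0.inv()*r1).as_rotvec().round(3),'yaw now',s['tool_rot'].round(3),s['eef_pos'].round(1))
E
python3 - <<'E'
from h import *
f=np.load('t.npz')
for cam,im,d in(('top',f['b'],f['e']),('scene',f['a'],f['d'])):
    p,u,v=cloud(cam,d)
    def reg(x0,x1,y0,y1,z0,z1): return p[(p[:,0]>x0)&(p[:,0]<x1)&(p[:,1]>y0)&(p[:,1]<y1)&(p[:,2]>z0)&(p[:,2]<z1)]
    print(cam)
    q=reg(470,720,-100,160,36,50); print('tray',rect(q),len(q),np.median(q[:,2]))
    q=reg(440,590,220,350,12,80); print('car all',rect(q),len(q),q.max(0),q.min(0))
    q=reg(440,590,220,350,47,80); print('car roof',rect(q),len(q),np.median(q[:,2]))
    q=reg(440,590,220,350,24,38); print('car hood',np.median(q,0),len(q))
    q=reg(350,570,-400,-250,46,110); print('ctl',rect(q),len(q))
    q=reg(350,570,-400,-250,88,110); print('ctl short',rect(q),len(q))
    q=reg(350,570,-400,-250,5,11); print('rack',rect(q),len(q))
    q=reg(350,570,-400,-250,28,36); print('walls',rect(q),len(q))
    q=reg(300,900,-400,400,-4,4); print('floor',np.median(q[:,2]))
E
```

```text
top
tray (array([590. ,  29.9]), array([212.2, 181.6]), 81.9) 2139 41.76524416709913
car all (array([473.3, 291.1]), array([ 56.5, 114.8]), 51.8) 619 [530.04284762 342.98276037  59.79982165] [440.9360691  236.56538756  12.24061357]
car roof (array([459.4, 302.3]), array([47. , 80.7]), 49.3) 347 53.66453907609548
car hood [501.8900273  267.48780505  30.01556567] 237
ctl (array([ 444.7, -337.6]), array([ 29.9, 127. ]), 89.5) 532
ctl short (array([ 487.6, -338. ]), array([41.3, 29.2]), 1.5) 159
rack (array([ 462.6, -323.6]), array([208. , 141.6]), 2.7) 723
walls (array([ 445.4, -330.4]), array([145.7,  35.9]), 3.5) 120
floor -0.07252937896532785
scene
tray (array([592.3,  32. ]), array([218.3, 186. ]), 81.9) 1946 41.399432875950254
car all (array([478.4, 297.5]), array([ 59.9, 120. ]), 48.9) 881 [535.67313705 349.88987983  56.86719749] [440.05431869 241.35550732  12.00597463]
car roof (array([464.9, 306. ]), array([47.7, 80. ]), 49.9) 318 52.8880272934079
car hood [501.62996897 283.27688995  29.28376079] 334
ctl (array([ 451.3, -333.5]), array([ 32.9, 131.6]), 89.3) 396
ctl short (array([ 492.7, -333.9]), array([27.4, 47.2]), 87.7) 100
rack (array([ 457.4, -332.9]), array([172.5, 114.8]), 4.0) 352
walls (array([ 453.6, -321.9]), array([ 46.6, 147.8]), 74.6) 130
floor -0.19269000429574135
```

Run:
```python
from h import *
print(viewer.camera_model('wrist')['T'].round(2).tolist())
go([463,300,220],2.434)
```

```text
[[0.42, 0.87, 0.27, 203.08], [0.91, -0.4, -0.13, 622.36], [-0.0, 0.3, -0.95, 375.05], [0.0, 0.0, 0.0, 1.0]]
t 0.9 xyz [-294.  -183.2   30.3] ang [-0.    -0.     0.274] yaw now [ 3.142 -0.     2.708] [273.2 589.8 250.3]
```

```bash
python3 -m creep '[{"jaw":1,"xyz":[-294,-183,30],"angular":[0,0,0.274]},{"jaw":1,"xyz":[-294,-183,30],"angular":[0,0,0.274]},{"jaw":1,"xyz":[-294,-183,30],"angular":[0,0,0.274]},{"jaw":1,"xyz":[-294,-183,30],"angular":[0,0,0.274]},{"jaw":1,"xyz":[-294,-183,30],"angular":[0,0,0.274]},{"jaw":1,"xyz":[-294,-183,30],"angular":[0,0,0.274]},{"jaw":1,"xyz":[-294,-183,30],"angular":[0,0,0.274]},{"jaw":1,"xyz":[-294,-183,30],"angular":[0,0,0.274]},{"jaw":1,"xyz":[-294,-183,30],"angular":[0,0,0.274]}]'
cat >> h.py <<'E'
def region(p,x0,x1,y0,y1,z0,z1): return p[(p[:,0]>x0)&(p[:,0]<x1)&(p[:,1]>y0)&(p[:,1]<y1)&(p[:,2]>z0)&(p[:,2]<z1)]
E
python3 - <<'E'
from h import *
a,d=viewer.get_image('wrist'); cv2.imwrite('pics/w1.png',a[:,:,::-1])
p,u,v=cloud('wrist',d)
q=region(p,400,590,220,370,47,80); print('car roof',rect(q),len(q),np.median(q[:,2]))
q=region(p,400,590,220,370,12,80); print('car all',rect(q),len(q))
c=rect(region(p,400,590,220,370,47,80))[0]
go([*c,35],2.434)
E
```

```text
clock: 2.02
eef_pos: [462.1, 301.9, 220.4]
tool_rot: [3.141, -0.001, 2.437]
force: [0.5, 0.2, 0.7]
width: 85.6
gripper_force: 0.0
car roof (array([459.8, 303.4]), array([46.8, 80.6]), 51.0) 4287 55.19242958370984
car all (array([465.5, 298.8]), array([ 56.1, 134. ]), 51.2) 6793
t 2.08 xyz [  2.7  -0.4 185.4] ang [ 0.    -0.001  0.003] yaw now [ 3.141e+00 -1.000e-03  2.437e+00] [462.2 301.8 220.4]
```

View pics/w1.png

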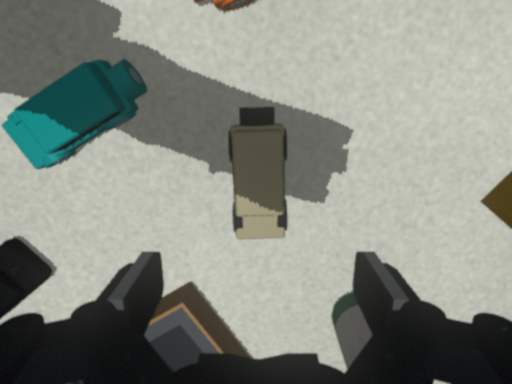

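The close view confirms the beige car at pixel (258,180), with its spare wheel at (257,115) and nothing near it. I'll grasp it across the cab.

Run:
```python
from h import *
go([464.5,299.6,52],2.461)
```

```text
t 2.08 xyz [ -3.3  -0.2 168.4] ang [ 0.    -0.001 -0.024] yaw now [ 3.141e+00 -1.000e-03  2.437e+00] [462.2 301.8 220.4]
```

```bash
python3 -m creep '[{"jaw":1,"xyz":[-3,0,60],"angular":[0,0,-0.024]},{"jaw":1,"xyz":[-3,0,120],"angular":[0,0,-0.024]},{"jaw":1,"xyz":[-3,0,150],"angular":[0,0,-0.024]},{"jaw":1,"xyz":[-3,0,168],"angular":[0,0,-0.024]},{"jaw":1,"xyz":[-3,0,168],"angular":[0,0,-0.024]},{"jaw":-1,"xyz":[-3,0,168],"angular":[0,0,-0.024]},{"jaw":-1,"xyz":[-3,0,168],"angular":[0,0,-0.024]},{"jaw":-1,"xyz":[-3,0,168],"angular":[0,0,-0.024]},{"jaw":-1,"xyz":[-3,0,168],"angular":[0,0,-0.024]},{"jaw":-1,"xyz":[-3,0,168],"angular":[0,0,-0.024]},{"jaw":-1,"xyz":[-3,0,168],"angular":[0,0,-0.024]},{"jaw":-1,"xyz":[-3,0,168],"angular":[0,0,-0.024]}]'
```

```text
clock: 3.58
eef_pos: [466.3, 299.0, 53.9]
tool_rot: [3.139, 0.001, 2.458]
force: [-0.3, -0.8, 6.2]
width: 44.5
gripper_force: 62.1
```

Run:
```python
from h import *
go([640,30,240],3.0)
```

```text
t 3.58 xyz [-304.7  -98.2 -186.2] ang [ 0.003  0.001 -0.542] yaw now [3.139e+00 1.000e-03 2.458e+00] [466.3 299.   53.9]
```

```bash
python3 -m creep '[{"jaw":-1,"xyz":[0,0,-40],"angular":[0,0,0]},{"jaw":-1,"xyz":[0,0,-100],"angular":[0,0,0]},{"jaw":-1,"xyz":[-40,-10,-150],"angular":[0,0,-0.1]},{"jaw":-1,"xyz":[-90,-30,-186],"angular":[0,0,-0.2]},{"jaw":-1,"xyz":[-150,-50,-186],"angular":[0,0,-0.3]},{"jaw":-1,"xyz":[-205,-65,-186],"angular":[0,0,-0.4]},{"jaw":-1,"xyz":[-260,-85,-186],"angular":[0,0,-0.5]},{"jaw":-1,"xyz":[-305,-98,-186],"angular":[0,0,-0.542]},{"jaw":-1,"xyz":[-305,-98,-186],"angular":[0,0,-0.542]},{"jaw":-1,"xyz":[-305,-98,-186],"angular":[0,0,-0.542]},{"jaw":-1,"xyz":[-305,-98,-186],"angular":[0,0,-0.542]}]'
python3 - <<'E'
from h import *
a,d=viewer.get_image('wrist'); cv2.imwrite('pics/w2.png',a[:,:,::-1]); np.savez('w2.npz',a=a,d=d,T=viewer.camera_model('wrist')['T'])
print(ctrl.read_state()['eef_pos'])
p,u,v=cloud('wrist',d)
q=region(p,470,720,-110,170,36,50); print('tray',rect(q),len(q),np.median(q[:,2]))
E
```

```text
clock: 4.95
eef_pos: [639.0, 31.6, 238.4]
tool_rot: [3.141, -0.001, 3.002]
force: [0.2, 0.0, -1.9]
width: 44.6
gripper_force: 62.8
[639.16707775  31.52631841 238.46023114]
tray (array([590. ,  30.9]), array([213.1, 180. ]), 82.0) 18898 43.252975581303275
```

View pics/w2.png

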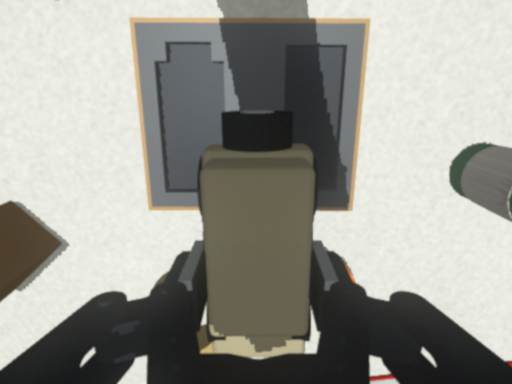

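The tray is clear of things; the car hangs straight in the grip with its spare wheel toward the camera. The car's cutout is on the left, at about (190,120).

Run:
```python
from h import *
f=np.load('w2.npz'); p,u,v=cloud('wrist',f['d']); s=ctrl.read_state()
r=R.from_euler('xyz',s['tool_rot']); q=r.inv().apply(p-s['eef_pos'])
m=(abs(q[:,1])<20)&(q[:,2]>-8)&(q[:,2]<4)&(q[:,0]>-20); print('roof rear',np.percentile(q[m,0],[50,98,99.5]),np.median(q[m,2]))
m=(abs(q[:,1])<15)&(q[:,2]<60)&(q[:,0]>20); print('wheel rear',np.percentile(q[m,0],[98,99.5]))
th=-0.1396; c,sn=np.cos(th),np.sin(th); T=np.array([590,30.9])
home=T+np.array([[c,-sn],[sn,c]])@[8,-55.5]; ch=T+np.array([[c,-sn],[sn,c]])@[0,83.5]
print(home,ch); xo=-8.2
tcp=home+xo*np.array([c,sn]); print(tcp); go([*tcp,110],th+np.pi); go([*tcp,84],th+np.pi)
```

```text
roof rear [18.84860041 48.11259602 48.61253214] -1.2605787718114951
wheel rear [67.48404513 67.98055593]
[590.19951443 -25.17325739] [601.61877593 113.58768981]
[582.0792862  -24.03225185]
t 5.0 xyz [ 48.8 -63.  128.4] ang [ 0.001 -0.001  0.   ] yaw now [ 3.141e+00 -1.000e-03  3.002e+00] [639.2  31.5 238.5]
t 5.0 xyz [ 48.7 -63.1 154.4] ang [ 0.001 -0.001  0.   ] yaw now [ 3.141e+00 -1.000e-03  3.002e+00] [639.2  31.5 238.5]
```

```bash
python3 -m creep '[{"jaw":-1,"xyz":[25,-32,30],"angular":[0,0,0]},{"jaw":-1,"xyz":[48.8,-63,70],"angular":[0,0,0]},{"jaw":-1,"xyz":[48.8,-63,110],"angular":[0,0,0]},{"jaw":-1,"xyz":[48.8,-63,132],"angular":[0,0,0]},{"jaw":-1,"xyz":[48.8,-63,136],"angular":[0,0,0]},{"jaw":-1,"xyz":[48.8,-63,136],"angular":[0,0,0]}]'
python3 - <<'E'
from h import *
go([582.1,-24.0,84],-0.1396+np.pi)
E
```

```text
clock: 5.75
eef_pos: [583.1, -25.2, 102.9]
tool_rot: [3.141, 0.001, 3.001]
force: [0.5, 0.6, -1.9]
width: 44.8
gripper_force: 62.7
t 5.75 xyz [ 1.2  1.  18.9] ang [ 0.     0.001 -0.001] yaw now [3.141e+00 1.000e-03 3.001e+00] [583.1 -25.2 102.9]
```

```bash
python3 -m creep '[{"jaw":-1,"xyz":[1,1,0],"angular":[0,0,0]},{"jaw":-1,"xyz":[1,1,5],"angular":[0,0,0]},{"jaw":-1,"xyz":[1,1,9],"angular":[0,0,0]},{"jaw":-1,"xyz":[1,1,12],"angular":[0,0,0]},{"jaw":-1,"xyz":[1,1,15],"angular":[0,0,0]},{"jaw":-1,"xyz":[1,1,17],"angular":[0,0,0]},{"jaw":-1,"xyz":[1,1,18],"angular":[0,0,0]}]'
```

```text
clock: 6.62
eef_pos: [581.7, -24.7, 84.1]
tool_rot: [3.142, -0.0, 3.0]
force: [-0.5, 0.6, -2.3]
width: 44.4
gripper_force: 62.7
```

The car is in the cutout with no side force, so I press slowly.

```bash
python3 -m creep '[{"jaw":-1,"xyz":[0,0,2],"angular":[0,0,0]},{"jaw":-1,"xyz":[0,0,4],"angular":[0,0,0]},{"jaw":-1,"xyz":[0,0,6],"angular":[0,0,0]},{"jaw":-1,"xyz":[0,0,8],"angular":[0,0,0]},{"jaw":-1,"xyz":[0,0,10],"angular":[0,0,0]},{"jaw":-1,"xyz":[0,0,11.5],"angular":[0,0,0]},{"jaw":-1,"xyz":[0,0,13],"angular":[0,0,0]},{"jaw":-1,"xyz":[0,0,14],"angular":[0,0,0]}]'
```

```text
clock: 7.62
eef_pos: [581.9, -24.9, 71.7]
tool_rot: [-3.141, 0.001, 3.0]
force: [-3.8, -0.6, 16.1]
width: 45.1
gripper_force: 65.0
```

```bash
python3 -m creep '[{"jaw":-1,"xyz":[0,0,1],"angular":[0,0,0]},{"jaw":-1,"xyz":[0,0,2],"angular":[0,0,0]},{"jaw":-1,"xyz":[0,0,2],"angular":[0,0,0]}]'
```

```text
clock: 8.0
eef_pos: [582.0, -25.0, 71.6]
tool_rot: [-3.141, 0.001, 3.0]
force: [-7.3, -1.0, 24.5]
width: 44.6
gripper_force: 66.0
```

```bash
python3 -m creep '[{"jaw":0.6,"xyz":[0,0,-2],"angular":[0,0,0]},{"jaw":0.6,"xyz":[0,0,-2],"angular":[0,0,0]},{"jaw":0.6,"xyz":[0,0,-3],"angular":[0,0,0]},{"jaw":0.6,"xyz":[0,0,-20],"angular":[0,0,0]},{"jaw":1,"xyz":[0,0,-80],"angular":[0,0,0]},{"jaw":1,"xyz":[0,0,-140],"angular":[0,0,0]},{"jaw":1,"xyz":[0,0,-170],"angular":[0,0,0]},{"jaw":1,"xyz":[0,0,-170],"angular":[0,0,0]}]'
python3 - <<'E'
from h import *
a,d=viewer.get_image('wrist'); cv2.imwrite('pics/w3.png',a[:,:,::-1])
p,u,v=cloud('wrist',d); q=region(p,480,680,-100,30,66,90); print('roof',rect(q),len(q),np.median(q[:,2]))
q=region(p,480,680,-100,30,57,66); print(len(q))
q=region(p,480,720,-110,170,36,46); print('foam z',np.median(q[:,2]))
go([455,-335,240],np.pi-0.0)
E
```

```text
clock: 9.0
eef_pos: [583.6, -24.8, 242.1]
tool_rot: [3.141, 0.007, 3.0]
force: [0.1, -0.9, 0.4]
width: 85.6
gripper_force: 0.0
roof (array([571.5, -23.9]), array([46.8, 79.4]), 82.4) 4250 71.04725447067048
48
foam z 41.16903044854985
t 9.05 xyz [  82.1 -325.1   -0.4] ang [ 0.     0.003 -0.142] yaw now [3.141e+00 3.000e-03 3.000e+00] [582.2 -24.8 239.9]
```

The car is home: its roof is 30 mm above the foam. Next the controller.

```bash
python3 -m creep '[{"jaw":1,"xyz":[82,-325,0],"angular":[0,0,-0.142]},{"jaw":1,"xyz":[82,-325,0],"angular":[0,0,-0.142]},{"jaw":1,"xyz":[82,-325,0],"angular":[0,0,-0.142]},{"jaw":1,"xyz":[82,-325,0],"angular":[0,0,-0.142]},{"jaw":1,"xyz":[82,-325,0],"angular":[0,0,-0.142]},{"jaw":1,"xyz":[82,-325,0],"angular":[0,0,-0.142]},{"jaw":1,"xyz":[82,-325,0],"angular":[0,0,-0.142]},{"jaw":1,"xyz":[82,-325,0],"angular":[0,0,-0.142]},{"jaw":1,"xyz":[82,-325,0],"angular":[0,0,-0.142]}]'
python3 - <<'E'
from h import *
a,d=viewer.get_image('wrist'); cv2.imwrite('pics/w4.png',a[:,:,::-1])
p,u,v=cloud('wrist',d)
for z0,z1 in((93,108),(48,62),(28,36),(5,12)):
    q=region(p,340,580,-410,-260,z0,z1); print(z0,rect(q),len(q),np.median(q[:,2]))
E
```

```text
clock: 10.18
eef_pos: [455.6, -332.9, 238.0]
tool_rot: [3.14, -0.0, -3.138]
force: [-0.1, 0.4, -0.2]
width: 85.2
gripper_force: 0.0
93 (array([ 487.3, -338.4]), array([28., 43.]), 89.1) 1542 101.16326349165658
48 (array([ 425.1, -337.5]), array([27.8, 89.6]), 89.2) 2812 57.20848440986384
28 (array([ 440.5, -337. ]), array([ 41.9, 133. ]), 88.9) 1062 33.428219957118586
5 (array([ 447.3, -337.4]), array([100.2, 160.6]), 89.2) 8087 9.480099502727796
```

View pics/w4.png

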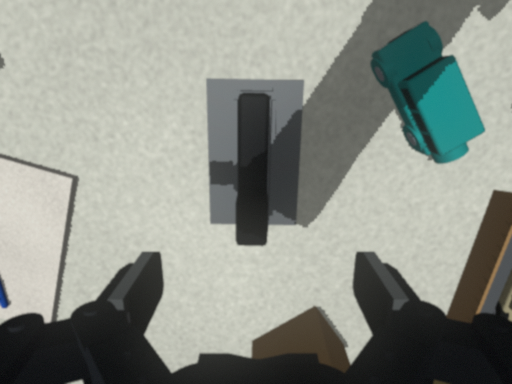

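Run:
```python
from h import *
print(ctrl.read_state()['qpos'].round(2))
go([460,-337.9,56],np.pi-0.015)
```

```text
[ 0.65  0.52 -0.1   1.77  0.07  0.85  2.09]
t 10.22 xyz [ -4.5  -4.9 182.1] ang [ 0.001 -0.     0.018] yaw now [ 3.141 -0.    -3.139] [ 455.5 -333.2  238.1]
```

```bash
python3 -m creep '[{"jaw":1,"xyz":[-4.5,-5,50],"angular":[0,0,0.018]},{"jaw":1,"xyz":[-4.5,-5,100],"angular":[0,0,0.018]},{"jaw":1,"xyz":[-4.5,-5,140],"angular":[0,0,0.018]},{"jaw":1,"xyz":[-4.5,-5,165],"angular":[0,0,0.018]},{"jaw":1,"xyz":[-4.5,-5,180],"angular":[0,0,0.018]},{"jaw":1,"xyz":[-4.5,-5,180],"angular":[0,0,0.018]},{"jaw":-1,"xyz":[-4.5,-5,180],"angular":[0,0,0.018]},{"jaw":-1,"xyz":[-4.5,-5,180],"angular":[0,0,0.018]},{"jaw":-1,"xyz":[-4.5,-5,180],"angular":[0,0,0.018]},{"jaw":-1,"xyz":[-4.5,-5,180],"angular":[0,0,0.018]},{"jaw":-1,"xyz":[-4.5,-5,180],"angular":[0,0,0.018]},{"jaw":-1,"xyz":[-4.5,-5,180],"angular":[0,0,0.018]}]'
```

```text
clock: 11.72
eef_pos: [459.5, -340.0, 59.2]
tool_rot: [-3.141, 0.001, 3.124]
force: [-1.1, 1.1, 5.3]
width: 26.5
gripper_force: 56.8
```

```bash
cat > lay.py <<'E'
from h import *
import sys
def tcp(phi,yc,foot,h,g=(13.5,0,51)):
    """ctrl tilted phi, ground contact line point (x=0) at foot, lowest point h over counter"""
    Rc=R.from_euler('xyz',[phi,0,yc]); b=Rc.apply([[0,-10,0],[0,-14,4]]); k=b[np.argmin(b[:,2])]
    o=np.array([foot[0]-k[0],foot[1]-k[1],h-k[2]])
    return o+Rc.apply(g), Rc*R.from_matrix(np.diag([-1,1,-1]))
phi,h=map(float,sys.argv[1:3]); p,r=tcp(phi,0.5,(480,310),h); print(p); go(p,0,r)
E
python3 lay.py 0 150
```

```text
[487.0531092  325.24807039 201.        ]
t 11.72 xyz [ -15.7  665.6 -142.1] ang [-0.001  0.001 -0.518] yaw now [-3.141e+00  1.000e-03  3.124e+00] [ 459.5 -340.    59.2]
```

```bash
python3 -m creep '[{"jaw":-1,"xyz":[0,0,-20],"angular":[0,0,0]},{"jaw":-1,"xyz":[0,0,-60],"angular":[0,0,0]},{"jaw":-1,"xyz":[0,0,-110],"angular":[0,0,0]},{"jaw":-1,"xyz":[0,0,-145],"angular":[0,0,0]},{"jaw":-1,"xyz":[0,0,-145],"angular":[0,0,0]}]'; python3 lay.py 0 150
```

```text
clock: 12.35
eef_pos: [460.5, -340.9, 206.1]
tool_rot: [-3.138, 0.005, 3.124]
force: [1.1, 0.4, -1.8]
width: 26.3
gripper_force: 57.0
[487.0531092  325.24807039 201.        ]
t 12.35 xyz [-14.5 666.6   3. ] ang [-0.005  0.004 -0.518] yaw now [-3.138  0.005  3.124] [ 460.5 -340.9  206.1]
```

```bash
python3 -m creep '[{"jaw":-1,"xyz":[0,60,0],"angular":[0,0,0]},{"jaw":-1,"xyz":[0,120,0],"angular":[0,0,-0.05]},{"jaw":-1,"xyz":[0,180,0],"angular":[0,0,-0.1]},{"jaw":-1,"xyz":[0,240,0],"angular":[0,0,-0.15]},{"jaw":-1,"xyz":[0,300,0],"angular":[0,0,-0.2]},{"jaw":-1,"xyz":[0,360,0],"angular":[0,0,-0.25]},{"jaw":-1,"xyz":[0,420,0],"angular":[0,0,-0.3]},{"jaw":-1,"xyz":[-5,480,0],"angular":[0,0,-0.35]},{"jaw":-1,"xyz":[-10,540,0],"angular":[0,0,-0.4]},{"jaw":-1,"xyz":[-14,600,0],"angular":[0,0,-0.45]},{"jaw":-1,"xyz":[-14,650,0],"angular":[0,0,-0.51]},{"jaw":-1,"xyz":[-14,667,0],"angular":[0,0,-0.518]}]'; python3 lay.py 0.75 120
```

```text
clock: 13.85
eef_pos: [483.0, 330.5, 201.6]
tool_rot: [3.139, -0.002, -2.636]
force: [0.2, -1.3, -1.9]
width: 26.3
gripper_force: 57.3
[505.0060078  292.38550994 164.13251991]
t 13.85 xyz [ -0.8 -44.1  37.3] ang [-0.748 -0.004  0.005] yaw now [ 3.139e+00 -2.000e-03 -2.636e+00] [483.  330.5 201.6]
```

```bash
python3 -m creep '[{"jaw":-1,"xyz":[0,-10,5],"angular":[-0.15,0,0]},{"jaw":-1,"xyz":[0,-20,12],"angular":[-0.3,0,0]},{"jaw":-1,"xyz":[0,-30,22],"angular":[-0.45,0,0]},{"jaw":-1,"xyz":[0,-40,30],"angular":[-0.6,0,0]},{"jaw":-1,"xyz":[0,-44,37],"angular":[-0.75,0,0]},{"jaw":-1,"xyz":[0,-44,37],"angular":[-0.75,0,0]},{"jaw":-1,"xyz":[0,-44,37],"angular":[-0.75,0,0]}]'; python3 lay.py 0.75 2
```

```text
clock: 14.72
eef_pos: [505.1, 289.0, 166.7]
tool_rot: [2.393, -0.001, -2.64]
force: [0.0, 0.8, -1.2]
width: 26.4
gripper_force: 57.8
[505.0060078  292.38550994  46.13251991]
t 14.72 xyz [ -1.6 -79.8  90.4] ang [-0.001 -0.002  0.001] yaw now [ 2.393e+00 -1.000e-03 -2.640e+00] [505.1 289.  166.7]
```

```bash
python3 -m creep '[{"jaw":-1,"xyz":[0,-35,38],"angular":[0,0,0]},{"jaw":-1,"xyz":[0,-60,66],"angular":[0,0,0]},{"jaw":-1,"xyz":[0,-71,80],"angular":[0,0,0]},{"jaw":-1,"xyz":[0,-76,86],"angular":[0,0,0]},{"jaw":-1,"xyz":[0,-79,89],"angular":[0,0,0]},{"jaw":-1,"xyz":[0,-80,90],"angular":[0,0,0]},{"jaw":-1,"xyz":[0,-80,90],"angular":[0,0,0]}]'
```

```text
clock: 15.6
eef_pos: [505.3, 290.6, 46.6]
tool_rot: [2.392, 0.001, -2.642]
force: [0.7, 0.2, -2.3]
width: 26.5
gripper_force: 57.8
```

```bash
python3 -m creep '[{"jaw":-0.1,"xyz":[0,0,0],"angular":[0,0,0]},{"jaw":-0.1,"xyz":[0,0,0],"angular":[0,0,0]},{"jaw":-0.1,"xyz":[0,0,-8],"angular":[0,0,0]},{"jaw":-0.1,"xyz":[0,0,-20],"angular":[0,0,0]},{"jaw":-0.1,"xyz":[0,0,-35],"angular":[0,0,0]},{"jaw":-0.1,"xyz":[0,0,-55],"angular":[0,0,0]},{"jaw":-0.1,"xyz":[0,0,-90],"angular":[0,0,0]},{"jaw":-0.1,"xyz":[0,0,-140],"angular":[0,0,0]},{"jaw":-0.1,"xyz":[0,0,-160],"angular":[0,0,0]}]'
python3 - <<'E'
from h import *
go([510,320,240],np.pi-2.642+np.pi, R.from_euler('xyz',[np.pi,0,-2.642]))
E
```

```text
clock: 16.73
eef_pos: [559.9, 192.4, 165.6]
tool_rot: [2.395, 0.004, -2.645]
force: [-0.4, 0.3, -0.1]
width: 38.0
gripper_force: 0.0
t 16.73 xyz [-17.1 150.3  37.8] ang [ 0.747  0.005 -0.002] yaw now [ 2.395  0.004 -2.645] [559.9 192.4 165.6]
```

```bash
python3 -m creep '[{"jaw":1,"xyz":[-10,30,-20],"angular":[0.15,0,0]},{"jaw":1,"xyz":[-17,60,-10],"angular":[0.3,0,0]},{"jaw":1,"xyz":[-17,100,10],"angular":[0.45,0,0]},{"jaw":1,"xyz":[-17,130,25],"angular":[0.6,0,0]},{"jaw":1,"xyz":[-17,150,38],"angular":[0.747,0,0]},{"jaw":1,"xyz":[-17,150,38],"angular":[0.747,0,0]},{"jaw":1,"xyz":[-17,150,38],"angular":[0.747,0,0]}]'
python3 - <<'E'
from h import *
a,d=viewer.get_image('wrist'); cv2.imwrite('pics/w5.png',a[:,:,::-1])
p,u,v=cloud('wrist',d); s=ctrl.read_state()
q=region(p,390,640,150,430,20,34); print(rect(q),len(q),np.median(q[:,2]),s['eef_pos'],s['tool_rot'])
q=region(p,390,640,150,430,10,120); print(rect(q),len(q),q[:,2].max())
E
```

```text
clock: 17.6
eef_pos: [507.0, 321.9, 238.1]
tool_rot: [3.139, 0.0, -2.641]
force: [0.8, -1.0, 0.2]
width: 85.0
gripper_force: 0.0
(array([503.7, 263.4]), array([129. ,  91.2]), 28.3) 7639 28.920354917037685 [507.84454253 320.32731974 237.64135043] [ 3.13903819e+00 -2.78044824e-04 -2.64386390e+00]
(array([503.7, 263.4]), array([129. ,  91.2]), 28.3) 7710 31.791452792855125
```

View pics/w5.png

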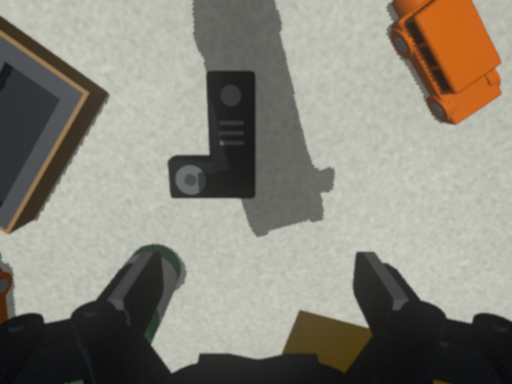

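The controller lies flat with its dial face up. The net of its outline is at pixels (168–255, 70–198), and its ctrl x yaw is 28°.

Run:
```python
from h import *
go([497.7,285.2,34.5],-2.647)
```

```text
t 17.65 xyz [ 25.6 -26.5 203.1] ang [ 0.003 -0.     0.003] yaw now [ 3.139 -0.    -2.644] [507.8 320.3 237.6]
```

```bash
python3 -m creep '[{"jaw":1,"xyz":[20,-20,50],"angular":[0,0,0]},{"jaw":1,"xyz":[25.5,-26.5,105],"angular":[0.003,0,0]},{"jaw":1,"xyz":[25.5,-26.5,155],"angular":[0.003,0,0]},{"jaw":1,"xyz":[25.5,-26.5,185],"angular":[0.003,0,0]},{"jaw":1,"xyz":[25.5,-26.5,200],"angular":[0.003,0,0]},{"jaw":1,"xyz":[25.5,-26.5,202],"angular":[0.003,0,0]},{"jaw":1,"xyz":[25.5,-26.5,202],"angular":[0.003,0,0]}]'
python3 - <<'E'
from h import *
go([497.7,285.2,34.5],-2.647)
E
```

```text
clock: 18.52
eef_pos: [498.0, 287.0, 36.3]
tool_rot: [3.141, 0.002, -2.643]
force: [-0.7, -0.1, 1.0]
width: 85.2
gripper_force: 0.0
t 18.52 xyz [ 1.2 -1.4  1.8] ang [0.    0.002 0.004] yaw now [ 3.141e+00  2.000e-03 -2.643e+00] [498.  287.   36.3]
```

```bash
python3 -m creep '[{"jaw":-1,"xyz":[1,-1.4,1.5],"angular":[0,0,0]},{"jaw":-1,"xyz":[1,-1.4,1.5],"angular":[0,0,0]},{"jaw":-1,"xyz":[1,-1.4,1.5],"angular":[0,0,0]},{"jaw":-1,"xyz":[1,-1.4,1.5],"angular":[0,0,0]},{"jaw":-1,"xyz":[1,-1.4,1.5],"angular":[0,0,0]},{"jaw":-1,"xyz":[1,-1.4,1.5],"angular":[0,0,0]}]'
```

```text
clock: 19.27
eef_pos: [497.1, 285.6, 34.9]
tool_rot: [-3.141, 0.001, -2.641]
force: [-0.3, -0.4, 5.6]
width: 46.1
gripper_force: 62.5
```

Run:
```python
from h import *
go([603,89,150],3.002)
```

```text
t 19.27 xyz [   1.3 -223.3 -115. ] ang [0.    0.001 0.64 ] yaw now [-3.141e+00  1.000e-03 -2.641e+00] [497.1 285.6  34.9]
```

```bash
python3 -m creep '[{"jaw":-1,"xyz":[0,0,-20],"angular":[0,0,0]},{"jaw":-1,"xyz":[0,0,-70],"angular":[0,0,0]},{"jaw":-1,"xyz":[0,-30,-110],"angular":[0,0,0.05]},{"jaw":-1,"xyz":[0,-80,-115],"angular":[0,0,0.16]},{"jaw":-1,"xyz":[0,-130,-115],"angular":[0,0,0.3]},{"jaw":-1,"xyz":[0,-180,-115],"angular":[0,0,0.45]},{"jaw":-1,"xyz":[1,-215,-115],"angular":[0,0,0.58]},{"jaw":-1,"xyz":[1,-223,-115],"angular":[0,0,0.64]},{"jaw":-1,"xyz":[1,-223,-115],"angular":[0,0,0.64]},{"jaw":-1,"xyz":[1,-223,-115],"angular":[0,0,0.64]}]'
python3 - <<'E'
from h import *
a,d=viewer.get_image('wrist'); cv2.imwrite('pics/w6.png',a[:,:,::-1])
p,u,v=cloud('wrist',d); s=ctrl.read_state(); T=R.from_euler('xyz',s['tool_rot'])
q=T.inv().apply(p-s['eef_pos']); m=(q[:,0]>14)&(q[:,2]>2)&(q[:,2]<14)&(abs(q[:,1])<100)
print(rect(q[m]),m.sum(),np.median(q[m,2]),np.percentile(q[m],[1,99],axis=0).round(1).tolist())
go([603,89,64.5],3.002)
E
```

```text
clock: 20.52
eef_pos: [601.9, 91.5, 148.8]
tool_rot: [3.14, -0.001, 3.006]
force: [0.3, 0.2, -2.5]
width: 46.1
gripper_force: 62.5
(array([42. ,  0.2]), array([56. , 48.4]), 0.0) 14934 5.716517765801868 [[14.7, -22.9, 4.0], [69.6, 23.4, 9.5]]
t 20.57 xyz [-1.3 -2.4 84.3] ang [ 0.001 -0.001  0.003] yaw now [ 3.140e+00 -1.000e-03  3.005e+00] [602.1  91.4 148.8]
```

View pics/w6.png

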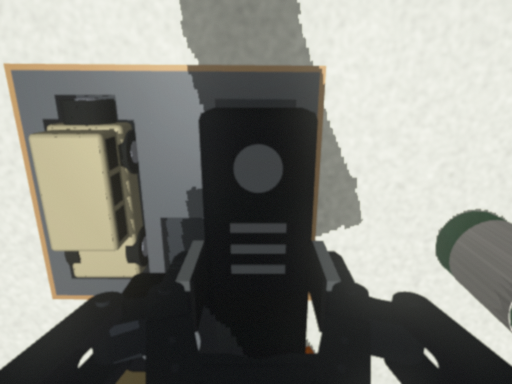

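The car sits home, and the controller hangs straight in the grip with its end at TCP +70 mm, as planned.

```bash
python3 -m creep '[{"jaw":-1,"xyz":[-1,-2.4,20],"angular":[0,0,0.003]},{"jaw":-1,"xyz":[-1,-2.4,45],"angular":[0,0,0.003]},{"jaw":-1,"xyz":[-1,-2.4,60],"angular":[0,0,0.003]},{"jaw":-1,"xyz":[-1,-2.4,66],"angular":[0,0,0.003]},{"jaw":-1,"xyz":[-1,-2.4,66],"angular":[0,0,0.003]}]'
python3 - <<'E'
from h import *
go([603.2,89.1,64.5],3.002)
E
```

```text
clock: 21.2
eef_pos: [603.5, 87.1, 82.8]
tool_rot: [3.141, -0.0, 2.999]
force: [0.3, -0.4, -1.4]
width: 46.1
gripper_force: 62.5
t 21.2 xyz [ 0.6  1.9 18.3] ang [ 0.    -0.    -0.003] yaw now [ 3.141 -0.     2.999] [603.5  87.1  82.8]
```

```bash
python3 -m creep '[{"jaw":-1,"xyz":[0.6,1.9,0],"angular":[0,0,-0.003]},{"jaw":-1,"xyz":[0.6,1.9,3],"angular":[0,0,-0.003]},{"jaw":-1,"xyz":[0.6,1.9,7],"angular":[0,0,-0.003]},{"jaw":-1,"xyz":[0.6,1.9,11],"angular":[0,0,-0.003]},{"jaw":-1,"xyz":[0.6,1.9,14],"angular":[0,0,-0.003]},{"jaw":-1,"xyz":[0.6,1.9,16],"angular":[0,0,-0.003]},{"jaw":-1,"xyz":[0.6,1.9,17.5],"angular":[0,0,-0.003]}]'
```

```text
clock: 22.08
eef_pos: [603.2, 88.7, 65.2]
tool_rot: [-3.142, -0.0, 3.002]
force: [-0.1, -0.3, -2.7]
width: 46.2
gripper_force: 62.5
```

```bash
python3 -m creep '[{"jaw":0.4,"xyz":[0,0,0],"angular":[0,0,0]},{"jaw":0.4,"xyz":[0,0,0],"angular":[0,0,0]},{"jaw":0.4,"xyz":[0,0,0],"angular":[0,0,0]},{"jaw":0.4,"xyz":[0,0,-10],"angular":[0,0,0]},{"jaw":0.4,"xyz":[0,0,-30],"angular":[0,0,0]},{"jaw":-1,"xyz":[0,0,-45],"angular":[0,0,0]},{"jaw":-1,"xyz":[0,0,-45],"angular":[0,0,0]},{"jaw":-1,"xyz":[0,0,-45],"angular":[0,0,0]},{"jaw":-1,"xyz":[0,0,-45],"angular":[0,0,0]},{"jaw":-1,"xyz":[0,0,-45],"angular":[0,0,0]},{"jaw":-1,"xyz":[0,0,-45],"angular":[0,0,0]}]'
python3 - <<'E'
from h import *
go([611.6,76.9,80],3.002)
E
```

```text
clock: 23.45
eef_pos: [603.0, 88.7, 110.0]
tool_rot: [-3.141, -0.001, 3.002]
force: [0.0, 0.2, -0.8]
width: 0.2
gripper_force: 0.0
t 23.45 xyz [-10.2 -10.5  30. ] ang [-0.    -0.001 -0.   ] yaw now [-3.141e+00 -1.000e-03  3.002e+00] [603.   88.7 110. ]
```

```bash
python3 -m creep '[{"jaw":-1,"xyz":[-10,-10.5,15],"angular":[0,0,0]},{"jaw":-1,"xyz":[-10,-10.5,25],"angular":[0,0,0]},{"jaw":-1,"xyz":[-10,-10.5,30],"angular":[0,0,0]},{"jaw":-1,"xyz":[-10,-10.5,32],"angular":[0,0,0]},{"jaw":-1,"xyz":[-10,-10.5,34],"angular":[0,0,0]},{"jaw":-1,"xyz":[-10,-10.5,36],"angular":[0,0,0]},{"jaw":-1,"xyz":[-10,-10.5,38],"angular":[0,0,0]},{"jaw":-1,"xyz":[-10,-10.5,40],"angular":[0,0,0]},{"jaw":-1,"xyz":[-10,-10.5,42],"angular":[0,0,0]},{"jaw":-1,"xyz":[-10,-10.5,43.5],"angular":[0,0,0]},{"jaw":-1,"xyz":[-10,-10.5,45],"angular":[0,0,0]},{"jaw":-1,"xyz":[-10,-10.5,46],"angular":[0,0,0]}]'
```

```text
clock: 24.95
eef_pos: [611.6, 77.4, 65.7]
tool_rot: [3.141, 0.0, 3.002]
force: [-2.2, -0.6, 7.9]
width: 0.2
gripper_force: 3.9
```

```bash
python3 -m creep '[{"jaw":-1,"xyz":[0,0,1],"angular":[0,0,0]},{"jaw":-1,"xyz":[0,0,2],"angular":[0,0,0]},{"jaw":-1,"xyz":[0,0,3],"angular":[0,0,0]},{"jaw":-1,"xyz":[0,0,4],"angular":[0,0,0]},{"jaw":-1,"xyz":[0,0,4],"angular":[0,0,0]}]'
```

```text
clock: 25.58
eef_pos: [611.9, 77.7, 64.5]
tool_rot: [3.141, 0.002, 3.002]
force: [-7.8, -1.1, 26.8]
width: 0.2
gripper_force: 13.6
```

Hard stop reached at the home height. I retract, back off and check.

```bash
python3 -m creep '[{"jaw":-1,"xyz":[0,0,-5],"angular":[0,0,0]},{"jaw":-1,"xyz":[0,0,-60],"angular":[0,0,0]},{"jaw":-1,"xyz":[-15,0,-120],"angular":[0,0,0]},{"jaw":-1,"xyz":[-40,0,-180],"angular":[0,0,0]},{"jaw":-1,"xyz":[-40,0,-190],"angular":[0,0,0]},{"jaw":-1,"xyz":[-40,0,-190],"angular":[0,0,0]}]'
python3 - <<'E'
from h import *
a,d=viewer.get_image('wrist'); cv2.imwrite('pics/w7.png',a[:,:,::-1])
p,u,v=cloud('wrist',d); th=-.1396
t=(p-[590,30.9,0])@R.from_euler('z',th).as_matrix()
foam=t[(abs(t[:,0])<80)&(abs(t[:,1]-10)<8)&(abs(t[:,2]-42)<4)]; print('foam',np.median(foam[:,2]),len(foam))
m=(abs(t[:,0])<62)&(t[:,1]>38)&(t[:,1]<81)&(t[:,2]>30); q=t[m]
print('ctl face',np.percentile(q[:,2],[3,25,50,75,97]).round(1)); 
A=np.c_[q[:,:2],np.ones(len(q))]; print('slope',np.linalg.lstsq(A,q[:,2],rcond=None)[0].round(4))
m=(abs(t[:,0])<80)&(t[:,1]>28)&(t[:,1]<95)&(t[:,2]>np.median(foam[:,2])+2.2); print('ctl long+',rect(t[m]),'expect ~ (0,59.5)')
m=(abs(t[:,0])<80)&(t[:,1]<-20)&(t[:,2]>66); print('roof',rect(t[m]),np.percentile(t[m,2],[3,50,97]),'expect (-8,-55.5)')
E
```

```text
clock: 26.32
eef_pos: [651.2, 71.5, 250.8]
tool_rot: [3.141, 0.001, 3.002]
force: [-0.3, 0.3, -0.4]
width: 0.2
gripper_force: 0.0
foam 42.1211547410631 2215
ctl face [ 44.9  47.3 284.4 304.5 317.9]
slope [  2.7701  -0.7004 184.468 ]
ctl long+ (array([-2.5, 60.8]), array([134.5,  67.1]), 0.9) expect ~ (0,59.5)
roof (array([ -9.8, -56.4]), array([80.7, 46.8]), 0.4) [68.76145284 71.84464859 73.21983012] expect (-8,-55.5)
```

View pics/w7.png

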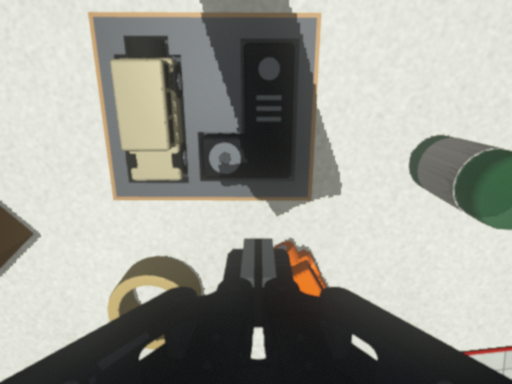

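Both parts sit in their cutouts (car at 150,110, controller at 265,110). One offline check of the controller's face, leaving out the gripper's points, then I hand in.

Run:
```python
from h import *
a,d=viewer.get_image('wrist'); p,u,v=cloud('wrist',d)
t=(p-[590,30.9,0])@R.from_euler('z',-.1396).as_matrix()
q=t[(abs(t[:,0])<60)&(t[:,1]>40)&(t[:,1]<79)&(t[:,2]>30)&(t[:,2]<70)]
A=np.c_[q[:,:2],np.ones(len(q))]; print(np.median(q[:,2]),np.linalg.lstsq(A,q[:,2],rcond=None)[0].round(4))
for n,c in(('neg',q[q[:,0]<-20]),('pos',q[q[:,0]>20])): print(n,np.median(c[:,2]))
s=ctrl.read_state(); print(s['force'].round(1))
if 43<np.median(q[:,2])<49.5: print(ctrl.finish_job())
```

```text
46.555857220247965 [-3.00000e-03 -3.10000e-03  4.67476e+01]
neg 46.64136727600155
pos 46.436704663705974
[ 0.8 -0.   0.9]
the job is handed in; nothing more can be done
None
```

I handed the job in at about 26 s, with the car (wheels down) and the controller (dial face up) each pressed to the hard stop in its own cutout; on the last camera check both heights were within 1 mm of home. I never reached for or touched a bystander, but I did not measure their positions at the end, and no verdict came back.

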